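Bolt the parts case shut

TASK

Bolt the lid of the red parts case shut: lift the handle of the barrel bolt out of its notch, slide the bolt through the keeper on the lid as far as it will go, and drop the handle right down into the front notch so that the bolt cannot slide back. Feel for the end of the travel and do not force the handle against its guide, whose small screws tear out at more than 25 N; leave the other things on the counter where they are, and let go at the end.

Things in the scene. Friction and masses are not known exactly. Their poses are not given: they have to be found in the camera images.
- case: red plastic parts case, 220 (x) x 300 (y) x 80 mm high, heavy, does not move, on a 3 mm mat. Origin: centre of its underside; z up, yaw varies. Its -y half (y -150 to -20 mm) is a fixed flat deck that carries the steel barrel bolt; its +y half is a compartment under a clear lid, hinged at y +146 mm. The bolt slides towards +y; its handle is on the -x side, where the deck is clear.
- deck (a point): point on the deck's top, straight under the bolt's axis: 80 mm above the case's origin, 20 mm to its -x side and 85 mm to its -y side; axes as the case's. The bolt's axis runs along y, 14 mm above this point, and the middle of the rear notch lies 24 mm to the -y side of it.
- barrel: steel guide on the deck: base plate 50 mm wide, tube of 3 mm sheet 23 mm across, top 14 mm above the rod's axis, with a slot along its top and two notches 11 mm wide cut down from the slot on the -x side. Its wall between the notches stands 8 mm above the axis and keeps the handle up. Origin: on the deck, under the axis, level with the rear notch's middle; y along the bolt, towards the lid.
- rear_notch (a point): on the bolt's axis, level with the middle of the rear (-y) notch, where the handle starts. The front notch is at the very end of the slot: with the stem against the slot's closed end, that notch lies right below it, with 3 mm of play backwards. The front strap is a separate piece, screwed down here or there along the plate: the end comes at 40 to 71 mm of travel; no reading tells it, feel for it.
- bolt: the sliding bolt, one steel piece: rod 14 mm thick, 120 mm long with a round nose, and a handle square to it: stem 8 mm thick with a 16 mm ball at its end. Origin: on the rod's axis at the stem's root; y along the rod towards the nose; the handle points along the bolt's own -x, which turns with it. More than 25 N of handle against guide tears the guide's small screws out.
- ball (a point): centre of the 16 mm ball on the handle, 42 mm from the rod's axis. In a notch it is 29 mm above the deck and 39 mm to the -x side of the axis; upright it is 56 mm above the deck. It can be pinched from above, a finger on either side of it along the rod (y), and turns between the pads with 2 to 4 N of drag as it is led round the axis.
- keeper (a point): centre of the opening of the steel hoop on the lid's free edge, 14 mm above the lid's top, that the nose passes through: 22 mm wide inside, 28 mm outside, 14 mm long, top 28 mm above the lid.
- throw (a joint): travel of the bolt, m: 0 with the stem in the middle of the rear notch (play 1.5 mm either way), growing towards the lid. Sliding friction 2 N; from about 16 to 23 mm the round nose wedges into the keeper and draws the lid down, which takes 8 to 13 N in all at first; beyond that 3 to 4 N, until the slot's closed end stops it dead.
- turn (a joint): turn of the handle about the rod's axis, rad: 0 would be level towards -x, 0.36 at rest on a notch's floor, 1.57 upright. It clears the wall and can be slid from 1.1 up (1.2 to 1.7 is safe). Slightly stiff (0.02 N m): it stays where it is left and must be led down into the notch.
- lid (a joint): angle of the clear lid about the hinge on its +y edge, rad, 0 = fully down. Unbolted, its foam seal holds it about 0.02 up (3 mm proud at the keeper, which is 154 mm from the hinge); bolted it is drawn down to about 0.006.
- glass_bottle: small amber glass bottle, 34 mm across, 65 mm high, black screw lid, standing on the case's deck about 0.1 m from the bolt on its +x side; a bystander. Origin: centre of its underside.
- saucer: white ceramic saucer, 144 mm across, 18 mm high, beside the case; a bystander. Origin: centre of its underside.
- screwdriver: black-handled screwdriver lying beside the case, on the robot's side of it, a bystander to be left alone; origin on its underside.
- wrench: steel spanner lying on the mat, a bystander to be left alone; origin on its underside.
- mug: blue ceramic mug, 80 mm across, 92 mm high; a bystander. Origin: centre of its underside.
- masking_tape: roll of tape lying flat, 100 mm across, 24 mm high, beyond the case; a bystander. Origin: centre of its underside.
- drill: aluminium hand drill lying on the mat, about 320 mm long, 75 mm high at the crank knob; a bystander. Origin: on the mat under its body.

How it is judged:
By the outcome, as a careful person would: the job done as asked, in the order asked, and still so for the second after the job is handed in, with the robot touching nothing.
It also fails if it takes over 51 s, if anything falls off the work surface, if the arm or the gripper's body presses on something with over 40 N, if the wrist force passes 120 N, or if a joint passes its speed limit or range.

ROBOT

A 6-joint arm with a two-finger parallel gripper is mounted at the origin on the work surface. World frame = base frame: x ahead of the robot, y to its left, z up, the work surface at z = 0. Lengths are in m, angles in rad, forces in N, time in s.
With the tool pointing down it reaches from about 0.25 to 0.8 m from the base axis. Payload 3.9 kg.
Tool frame: the origin (TCP) lies at the very end of the fingers, on their centre line; the grasp point (between the pads) lies 19 mm behind it; z points along the fingers, y is the line along which they close (so a half turn about z gives the same grasp; the last joint's range is limited). The gripper opens to 85 mm and grips with 20 to 120 N. Pads are 22 mm wide; open, the fingers measure 114 mm over their backs; the gripper's body (76 mm by 85 mm) begins 54 mm behind the grasp point. The pads swing forward as they close: fully open they stand 13 mm farther back than shut.
Start: joints at [1.337, 0.26, -0.138, 1.173, 0, 1.571], TCP at [0.122, 0.511, 0.231] pointing down, gripper open.
Joint ranges: [-2.78, 2.78], [-0.83, 1.72], [-1.28, 1.37], [-1.9, 2.12], [-1.57, 1.48], [-3.14, 3.14]. Speed limits (rad/s): [2.57, 2.57, 3.14, 3.14, 3.14, 3.14].

INTERFACE

Orientations are given as a unit quaternion [w, x, y, z].
In Python, from workcell import sensors, get_image, calibration, order gives the robot as it stands.
- The arm moves only by the tool servo_tool, never from a script. Its argument "steps" is a list of rows, each a list of 6 numbers: the shift along the tool's x, y, z in units of 40 mm (1.0 is 40 mm), then the turn, a rotation vector about the tool's x, y, z in units of 6 degrees (1.0 is 6 degrees). In form: [[dx, dy, dz, wx, wy, wz], ...]. A call has 1 to 20 rows; each row is the pose to reach, as a shift and turn from the pose commanded when the call began, along the tool's axes at that moment; what a row does not reach only later rows make up. A row lasts 1/12 s, in which the tool goes at most 41.7 mm and 7.16 degrees, less where a joint would pass 70% of its speed; a pose out of reach is approached as far as the arm can. A call with a gripper value outside its range is refused whole. "fingers" is the finger opening in mm, from 0 to 85.4, set as the call begins (left out, the last holds). The fingers move at their own pace and stop on an object; "squeeze" is the grip in N (left out, the last holds). Time passes only in rows, so rows that repeat a pose let the fingers close. It gives the time, the measured TCP pose, the force, the opening and the grip force at its end, in the units of the state.
- sensors.state(): the state, without advancing time (a new reading comes with each control period).
- get_image(name): name is "scene" or "top" or "wrist"; returns the picture (420x560x3 uint8, red, green, blue); there is no depth.
- calibration(name): a dict with "intrinsics" (3x3 intrinsics, pixels), "distortion" ([k1, k2, p1, p2, k3] as OpenCV has them; the pictures are not rectified), "origin" and "attitude" of the camera in the world; the wrist camera has in their place "mount" (4x4, takes a point from camera to tool coordinates, whose origin is the TCP and whose axes are the flange's). Camera axes: x right, y up, looking along -z (the intrinsics and any distortion apply to the point x, -y, -z); pixel columns grow to the right and rows downward; lengths in m; the calibration is good to about 2 mm. A picture is of the moment at which its call begins: read the wrist's pose just before it. calibration takes no time and is no camera call.
- order.sign_off(): hands the job in; it is judged then, once.
The state is a dict: "time": time; "joints": joint angles; "dq": joint speeds; "joint_torque": joint torques, N m; "eef_pos": TCP position; "ee_rot": TCP orientation; "force": force on the tool from outside, world axes, zero at the start; "torque": the same for the moment, N m; "opening": finger opening in m; "finger_force": force on a finger pad.
Only numpy, scipy, OpenCV 4.12 (cv2) and the standard library are available. Lean on these libraries where they do the work, as an engineer would, in place of code of your own. Each camera call takes 0.05 s, during which the arm holds its last target. There are 200 camera calls.

## Working session

There is one attempt and no reset: what is moved stays moved. The work goes in short steps, Python scripts to look and compute and a tool call to move; the robot and the scene stay as the last step left them, time stands still between calls to the robot, and variables do not carry over. Pictures are saved under pics/ and viewed, at most 10 in all, crops included, and the job is handed in when it is done.

Besides the shell and the picture viewer there is one more tool, called after "Call:" by a JSON object that holds its "api" and its "payload". servo_tool: Moves the arm, as the interface text tells. Its arguments: {"type":"object","properties":{"steps":{"type":"array"},"fingers":{"type":"number"},"squeeze":{"type":"number"}},"required":["steps"]}

```bash
mkdir -p pics
cat > h.py <<'E'
import numpy as np, cv2
from workcell import sensors,get_image,calibration,order
from scipy.spatial.transform import Rotation as R
def snap(n,f):
    im=get_image(n); cv2.imwrite(f'pics/{f}.png',cv2.cvtColor(im,cv2.COLOR_RGB2BGR)); return im
def rot(q): return R.from_quat([q[1],q[2],q[3],q[0]]).as_matrix()
def campose(n,st=None):
    c=calibration(n)
    if n=='wrist':
        M=np.array(c['mount']);T=np.eye(4);T[:3,:3]=rot(st['ee_rot']);T[:3,3]=st['eef_pos'];T=T@M
        return c,T[:3,:3],T[:3,3]
    A=np.array(c['attitude']); A=A if A.shape==(3,3) else rot(A)
    return c,A,np.array(c['origin'])
def ray(n,uv,st=None):
    c,A,o=campose(n,st)
    p=cv2.undistortPoints(np.array(uv,float).reshape(-1,1,2),np.array(c['intrinsics']),np.array(c['distortion'])).reshape(-1,2)
    d=np.c_[p[:,0],-p[:,1],-np.ones(len(p))]@A.T
    return o,d
def onz(n,uv,z,st=None):
    o,d=ray(n,uv,st); return o+d*((z-o[2])/d[:,2])[:,None]
def proj(n,P,st=None):
    c,A,o=campose(n,st); q=(np.atleast_2d(P)-o)@A; q=q*[1,-1,-1]
    return cv2.projectPoints(q,np.zeros(3),np.zeros(3),np.array(c['intrinsics']),np.array(c['distortion']))[0].reshape(-1,2)
E
python3 - <<'E'
from h import *
s=sensors.state();print(s)
a=snap('top','top1');b=snap('scene','scene1')
for n in('top','scene','wrist'):print(n,calibration(n))
E
```

```text
{'time': 0.0, 'joints': array([ 1.33698814e+00,  2.60646397e-01, -1.39365555e-01,  1.17267981e+00,
       -1.56929041e-05,  1.57080589e+00]), 'dq': array([-0.00132154,  0.00038935,  0.0019727 , -0.00031829, -0.00233676,
       -0.00133519]), 'joint_torque': array([-5.73859279e-05, -4.05680466e+01,  2.53920686e+01,  1.89131219e-02,
       -8.48046710e-06, -3.95894304e-06]), 'eef_pos': array([0.12148365, 0.51006246, 0.23048594]), 'ee_rot': array([-1.02742388e-04,  1.16642685e-01,  9.93173492e-01, -9.42163809e-04]), 'force': array([0.32704963, 0.40761748, 0.04152024]), 'torque': array([-0.00472492, -0.04584161, -0.00687208]), 'finger_force': 0.0, 'opening': 0.08553715505552668}
top {'intrinsics': array([[383.81483208,   0.        , 283.29005834],
       [  0.        , 383.81483208, 203.92757443],
       [  0.        ,   0.        ,   1.        ]]), 'distortion': array([-0.00914031,  0.        ,  0.        ,  0.        ,  0.        ]), 'origin': array([ 0.44317912, -0.00202831,  1.22627043]), 'attitude': array([-0.70603327, -0.03189207,  0.03575587,  0.70655604])}
scene {'intrinsics': ar
[... 282 characters left out ...]
,  0.85194735]), 'attitude': array([0.78087115, 0.34601354, 0.20598945, 0.47758059])}
wrist {'intrinsics': array([[324.45253119,   0.        , 278.82007554],
       [  0.        , 324.45253119, 210.69212324],
       [  0.        ,   0.        ,   1.        ]]), 'distortion': array([-0.00805668,  0.        ,  0.        ,  0.        ,  0.        ]), 'mount': array([[ 1.25029665e-03,  9.62018601e-01,  2.72981041e-01,
         6.87290035e-02],
       [ 9.99998618e-01, -1.50189663e-03,  7.12714603e-04,
        -1.58341067e-04],
       [ 1.09563401e-03,  2.72979773e-01, -9.62019149e-01,
        -1.41986816e-01],
       [ 0.00000000e+00,  0.00000000e+00,  0.00000000e+00,
         1.00000000e+00]])}
```

View pics/top1.png

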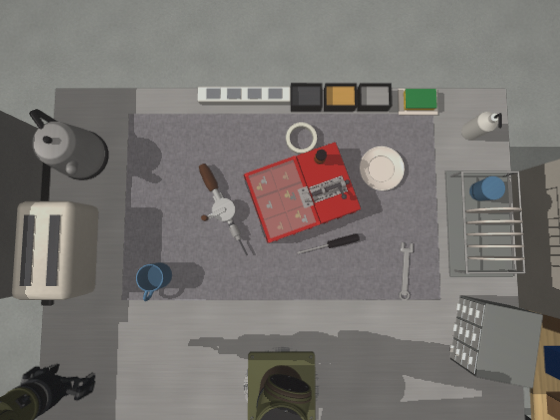

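View pics/scene1.png

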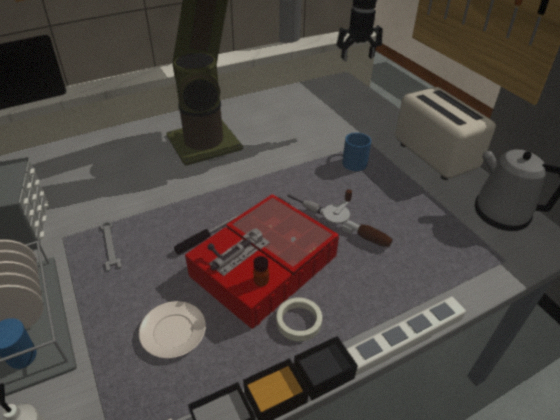

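The top view shows the case centred near pixel (303,193), with its deck on the right (-y) and the bolt near (322,192). The bottle is at (320,156), the screwdriver at (335,243) and the saucer at (382,168). The scene view agrees.

Run:
```python
from h import *
im=cv2.imread('pics/top1.png');h=cv2.cvtColor(im,cv2.COLOR_BGR2HSV)
m=((h[...,0]<10)|(h[...,0]>170))&(h[...,1]>120)&(h[...,2]>60)
m=m.astype(np.uint8)*255;m=cv2.morphologyEx(m,cv2.MORPH_OPEN,np.ones((3,3)))
c=max(cv2.findContours(m,0,2)[0],key=cv2.contourArea)
hu=cv2.convexHull(c).reshape(-1,2)
P=onz('top',hu,.083)[:,:2]*1000
r=cv2.minAreaRect(P.astype(np.float32));print(r);b=cv2.boxPoints(r);print(b);print(proj('top',np.c_[b/1000,np.full(4,.083)]))
s=sensors.state();print(rot(s['ee_rot']))
```

```text
((590.3417358398438, -64.18632507324219), (221.8522186279297, 296.58209228515625), 19.852245330810547)
[[ 435.6488     37.621975]
 [ 536.3668   -241.33469 ]
 [ 745.03467  -165.99463 ]
 [ 644.31665   112.962036]]
[[267.81824887 243.33693976]
 [361.14732937 209.39953964]
 [335.02264392 141.07787685]
 [243.01402619 173.76419141]]
[[-9.72796525e-01  2.31660835e-01 -4.21597967e-04]
 [ 2.31661219e-01  9.72794958e-01 -1.74622450e-03]
 [ 5.59655064e-06 -1.79638902e-03 -9.99998386e-01]]
```

Call:
{"api": "servo_tool", "payload": {"steps": [[-15,-14.34,0.5,0,0,-5.54],[-15,-14.34,0.5,0,0,-5.54],[-15,-14.34,0.5,0,0,-5.54],[-15,-14.34,0.5,0,0,-5.54],[-15,-14.34,0.5,0,0,-5.54],[-15,-14.34,0.5,0,0,-5.54],[-15,-14.34,0.5,0,0,-5.54],[-15,-14.34,0.5,0,0,-5.54],[-15,-14.34,0.5,0,0,-5.54],[-15,-14.34,0.5,0,0,-5.54],[-15,-14.34,0.5,0,0,-5.54],[-15,-14.34,0.5,0,0,-5.54],[-15,-14.34,0.5,0,0,-5.54],[-15,-14.34,0.5,0,0,-5.54],[-15,-14.34,0.5,0,0,-5.54],[-15,-14.34,0.5,0,0,-5.54],[-15,-14.34,0.5,0,0,-5.54],[-15,-14.34,0.5,0,0,-5.54],[-15,-14.34,0.5,0,0,-5.54],[-15,-14.34,0.5,0,0,-5.54]]}}

```text
time: 1.77
eef_pos: [0.5669, -0.1791, 0.2109]
ee_rot: [-0.0, -0.172, 0.985, 0.0]
force: [0.6, 1.1, 0.3]
opening: 0.0853
finger_force: 0.0
```

Call:
{"api": "servo_tool", "payload": {"steps": [[0,0,0,0,0,0],[0,0,0,0,0,0],[0,0,0,0,0,0]]}}

```text
time: 2.02
eef_pos: [0.5656, -0.1769, 0.2107]
ee_rot: [-0.001, -0.172, 0.985, 0.001]
force: [-0.3, -0.3, -0.3]
opening: 0.0851
finger_force: 0.0
```

Run:
```python
from h import *
s=sensors.state();print(s['eef_pos'],s['force'],s['joints'],s['time']);A=rot(s['ee_rot']);print(A)
snap('wrist','w1')
print(proj('wrist',[[.5718,-.1868,.112],[.6085,-.1735,.097]],s))
```

```text
[ 0.56564674 -0.1768939   0.21071537] [-0.28066652 -0.32231647 -0.30897502] [-3.03294138e-01  3.86866847e-01 -5.26494361e-03  1.18108032e+00
  3.71895754e-04 -6.49018938e-01] 2.0167
[[-0.94082837 -0.33887633 -0.00219445]
 [-0.33887917  0.94082929  0.00107643]
 [ 0.00169982  0.00175639 -0.99999701]]
[[264.54170387 214.84559416]
 [265.85344342 253.85212451]]
```

View pics/w1.png

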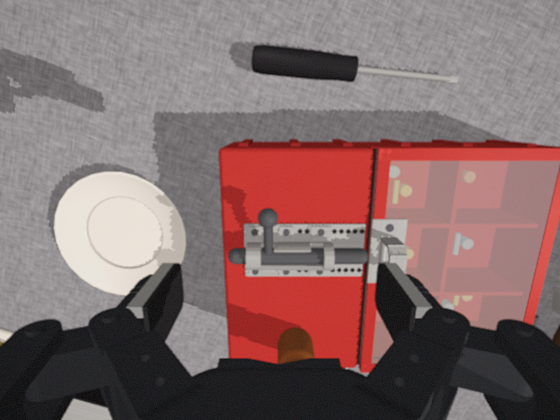

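The wrist view shows the ball at about (268,216), the rod axis running along row 256 and the front strap at (328,256). Prediction was (264.5,215), so they agree within about 3 mm. Next I refine the ball, and also the strap and stem.

Run:
```python
from h import *
s=sensors.state()
im=cv2.imread('pics/w1.png');h=cv2.cvtColor(im,cv2.COLOR_BGR2HSV)
x0,y0=225,190
m=((h[...,1]<110)).astype(np.uint8)*255
roi=m[200:224,250:290]
n,l,st,ce=cv2.connectedComponentsWithStats(roi);print(st[1:]+[250,200,0,0,0],ce[1:]+[250,200])
A=rot(s['ee_rot'])
uv=[[268,216.5],[268,256.5],[321,256.5],[335,256.5],[238,256],[365,257]]
for p,z in zip(uv,[.112,.097,.102,.102,.097,.097]):
    w=onz('wrist',[p],z,s)[0]; print(p,w,'tool mm',(A.T@(w-s['eef_pos']))*1000)
cv2.imwrite('pics/w1c.png',cv2.resize(im[190:290,220:420],None,fx=4,fy=4,interpolation=cv2.INTER_CUBIC))
```

```text
[[254 209  24  15 256]
 [250 223   2   1   2]
 [280 223   3   1   3]
 [287 223   2   1   2]] [[267.3125  216.71875]
 [250.5     223.     ]
 [281.      223.     ]
 [287.5     223.     ]]
[268, 216.5] [ 0.57214929 -0.18320915  0.112     ] tool mm [-4.05027146 -8.92649373 99.07768371]
[268, 256.5] [ 0.61022556 -0.17028559  0.097     ] tool mm [-44.27311407  -9.73548699 114.02054781]
[321, 256.5] [ 0.59296533 -0.12911963  0.102     ] tool mm [-42.02541873  34.85335414 109.0875059 ]
[335, 256.5] [ 0.58896914 -0.11808374  0.102     ] tool mm [-42.01813667  46.59047983 109.1043202 ]
[238, 256] [ 0.61852709 -0.19452567  0.097     ] tool mm [-43.84144528 -35.35401883 113.98447057]
[365, 257] [ 0.58240623 -0.09212123  0.097     ] tool mm [-44.67731742  73.23080188 114.13876866]
```

View pics/w1c.png

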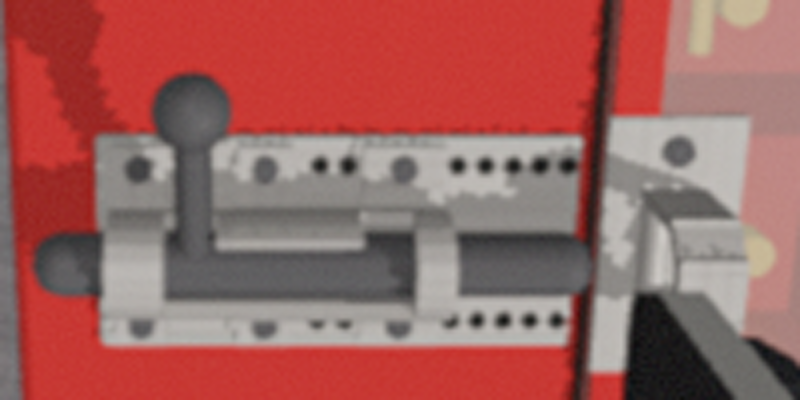

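Ball is at (268,218) and the strap's rear edge is near u=324, so the stop should come at about 40–42 mm of travel. I go down with the fingers straddling the ball.

Call:
{"api": "servo_tool", "payload": {"steps": [[-0.075,-0.225,0.6,0,0,0],[-0.075,-0.225,1.2,0,0,0],[-0.075,-0.225,1.6,0,0,0],[-0.075,-0.225,2.0,0,0,0],[-0.075,-0.225,2.3,0,0,0],[-0.075,-0.225,2.5,0,0,0],[-0.075,-0.225,2.7,0,0,0],[-0.075,-0.225,2.85,0,0,0],[-0.075,-0.225,2.9,0,0,0],[-0.075,-0.225,2.9,0,0,0],[-0.075,-0.225,2.9,0,0,0]], "fingers": 30, "squeeze": 20}}

```text
time: 2.98
eef_pos: [0.5727, -0.1846, 0.0961]
ee_rot: [0.0, -0.172, 0.985, -0.0]
force: [-0.3, 1.3, 1.1]
opening: 0.0298
finger_force: 0.0
```

Run:
```python
from h import *
s=sensors.state();print(s['eef_pos'],s['force'],s['opening'],s['time']);A=rot(s['ee_rot']);print(A)
im=snap('wrist','w2')
print(proj('wrist',[s['eef_pos']-A[:,2]*.019],s))
cv2.imwrite('pics/w2c.png',cv2.resize(cv2.cvtColor(im[170:370,170:390],cv2.COLOR_RGB2BGR),None,fx=3,fy=3,interpolation=cv2.INTER_CUBIC)[:600])
```

```text
[ 0.57270676 -0.18458616  0.09610169] [-0.30869412  1.25949845  1.14063558] 0.029761377085537458 2.9833
[[-9.40588499e-01 -3.39547671e-01  8.08754359e-04]
 [-3.39547986e-01  9.40588690e-01 -2.84995355e-04]
 [-6.63935695e-04 -5.42674267e-04 -9.99999632e-01]]
[[279.83725608 288.25494431]]
```

View pics/w2c.png

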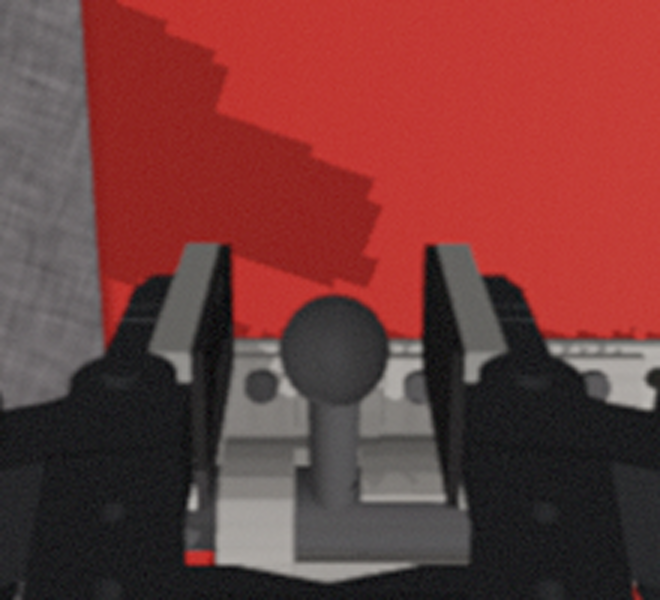

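The crop shows the ball at about (281.7,286.7), 1 mm to +y of the finger middle. I correct for that and close gently.

Call:
{"api": "servo_tool", "payload": {"steps": [[0.04,0.025,0.06,0,0,0],[0.04,0.025,0.06,0,0,0],[0.04,0.025,0.06,0,0,0]]}}

```text
time: 3.28
eef_pos: [0.5704, -0.1842, 0.0933]
ee_rot: [-0.0, -0.172, 0.985, 0.0]
force: [-1.6, -0.0, -0.8]
opening: 0.0301
finger_force: 0.0
```

Call:
{"api": "servo_tool", "payload": {"steps": [[0,0,0,0,0,0],[0,0,0,0,0,0],[0,0,0,0,0,0],[0,0,0,0,0,0],[0,0,0,0,0,0],[0,0,0,0,0,0]], "fingers": 12, "squeeze": 20}}

```text
time: 3.78
eef_pos: [0.5706, -0.1843, 0.0933]
ee_rot: [0.0, -0.172, 0.985, -0.0]
force: [0.4, -0.6, 0.2]
opening: 0.0142
finger_force: 19.5
```

Call:
{"api": "servo_tool", "payload": {"steps": [[-0.028,0,-0.067,0,0,0],[-0.06,0,-0.1325,0,0,0],[-0.087,0,-0.178,0,0,0],[-0.115,0,-0.2225,0,0,0],[-0.148,0,-0.265,0,0,0],[-0.18,0,-0.3075,0,0,0],[-0.18,0,-0.3075,0,0,0]]}}

```text
time: 4.37
eef_pos: [0.5777, -0.1817, 0.1058]
ee_rot: [0.0, -0.172, 0.985, -0.0]
force: [0.1, -1.7, -2.0]
opening: 0.014
finger_force: 19.5
```

Call:
{"api": "servo_tool", "payload": {"steps": [[-0.035,0,-0.038,0,0,0],[-0.07,0,-0.075,0,0,0],[-0.11,0,-0.11,0,0,0],[-0.15,0,-0.145,0,0,0],[-0.193,0,-0.176,0,0,0],[-0.235,0,-0.205,0,0,0],[-0.28,0,-0.232,0,0,0],[-0.325,0,-0.2575,0,0,0],[-0.374,0,-0.28,0,0,0],[-0.4225,0,-0.3,0,0,0],[-0.4725,0,-0.318,0,0,0],[-0.5225,0,-0.335,0,0,0],[-0.5725,0,-0.3475,0,0,0],[-0.5725,0,-0.3475,0,0,0]]}}

```text
time: 5.53
eef_pos: [0.5995, -0.1737, 0.1196]
ee_rot: [0.0, -0.172, 0.985, 0.0]
force: [-1.0, -1.3, 1.4]
opening: 0.0141
finger_force: 19.5
```

Run:
```python
from h import *
s=sensors.state();print(s['eef_pos'],s['force'],s['opening'],s['time'])
im=snap('wrist','w3')
A=rot(s['ee_rot']);print(proj('wrist',[s['eef_pos']-A[:,2]*.019],s))
```

```text
[ 0.59946782 -0.17371386  0.11964695] [-1.03840631 -1.33167665  1.36348241] 0.014115541047132425 5.5333
[[279.83847428 288.25496375]]
```

View pics/w3.png

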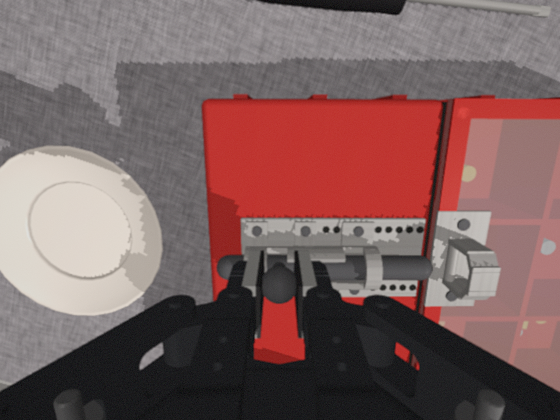

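The handle is up, with the ball between the pads at (279,285). Now I slide it.

Call:
{"api": "servo_tool", "payload": {"steps": [[0,0.04,0,0,0,0],[0,0.08,0,0,0,0],[0,0.12,0,0,0,0],[0,0.16,0,0,0,0],[0,0.2,0,0,0,0],[0,0.24,0,0,0,0],[0,0.28,0,0,0,0],[0,0.32,0,0,0,0],[0,0.35,0,0,0,0]], "squeeze": 30}}

```text
time: 6.33
eef_pos: [0.594, -0.1606, 0.1195]
ee_rot: [-0.0, -0.172, 0.985, -0.0]
force: [-1.7, -2.8, 2.0]
opening: 0.0136
finger_force: 29.2
```

Call:
{"api": "servo_tool", "payload": {"steps": [[0,0.03,0,0,0,0],[0,0.06,0,0,0,0],[0,0.09,0,0,0,0],[0,0.12,0,0,0,0],[0,0.15,0,0,0,0]]}}

```text
time: 6.75
eef_pos: [0.5931, -0.1572, 0.1196]
ee_rot: [0.001, -0.172, 0.985, -0.002]
force: [1.4, -10.0, -0.6]
opening: 0.0135
finger_force: 29.3
```

Call:
{"api": "servo_tool", "payload": {"steps": [[0,0.03,0,0,0,0],[0,0.06,0,0,0,0],[0,0.09,0,0,0,0],[0,0.12,0,0,0,0],[0,0.15,0,0,0,0],[0,0.18,0,0,0,0],[0,0.2,0,0,0,0]]}}

```text
time: 7.33
eef_pos: [0.5904, -0.1491, 0.1197]
ee_rot: [0.001, -0.172, 0.985, -0.002]
force: [0.4, -6.9, 0.5]
opening: 0.0135
finger_force: 29.3
```

Call:
{"api": "servo_tool", "payload": {"steps": [[0,0.04,0,0,0,0],[0,0.08,0,0,0,0],[0,0.12,0,0,0,0],[0,0.16,0,0,0,0],[0,0.2,0,0,0,0],[0,0.225,0,0,0,0],[0,0.225,0,0,0,0]]}}

```text
time: 7.92
eef_pos: [0.5871, -0.1401, 0.1196]
ee_rot: [0.001, -0.172, 0.985, -0.001]
force: [-0.7, -5.0, 0.3]
opening: 0.014
finger_force: 29.3
```

Call:
{"api": "servo_tool", "payload": {"steps": [[0,0.025,0,0,0,0],[0,0.05,0,0,0,0],[0,0.05,0,0,0,0]]}}

```text
time: 8.17
eef_pos: [0.5864, -0.1384, 0.1196]
ee_rot: [0.001, -0.172, 0.985, -0.001]
force: [0.1, -5.8, 2.2]
opening: 0.0134
finger_force: 29.3
```

Call:
{"api": "servo_tool", "payload": {"steps": [[0,0.02,0,0,0,0],[0,0.04,0,0,0,0],[0,0.04,0,0,0,0]]}}

```text
time: 8.42
eef_pos: [0.5859, -0.1369, 0.1196]
ee_rot: [0.001, -0.172, 0.985, -0.001]
force: [0.1, -5.9, 1.4]
opening: 0.0138
finger_force: 29.3
```

Call:
{"api": "servo_tool", "payload": {"steps": [[0,0.02,0,0,0,0],[0,0.04,0,0,0,0],[0,0.04,0,0,0,0]]}}

```text
time: 8.67
eef_pos: [0.5853, -0.1355, 0.1196]
ee_rot: [0.001, -0.172, 0.985, -0.001]
force: [-0.1, -6.8, 1.0]
opening: 0.0136
finger_force: 29.3
```

Call:
{"api": "servo_tool", "payload": {"steps": [[0,0.02,0,0,0,0],[0,0.03,0,0,0,0],[0,0.03,0,0,0,0]]}}

```text
time: 8.92
eef_pos: [0.585, -0.1345, 0.1196]
ee_rot: [0.001, -0.172, 0.985, -0.002]
force: [0.6, -5.6, 1.5]
opening: 0.0131
finger_force: 29.3
```

Call:
{"api": "servo_tool", "payload": {"steps": [[0,0.02,0,0,0,0],[0,0.035,0,0,0,0],[0,0.035,0,0,0,0]]}}

```text
time: 9.17
eef_pos: [0.5849, -0.1341, 0.1196]
ee_rot: [0.001, -0.172, 0.985, -0.003]
force: [0.7, -9.6, -0.1]
opening: 0.0131
finger_force: 29.3
```

Call:
{"api": "servo_tool", "payload": {"steps": [[0,0.02,0,0,0,0],[0,0.035,0,0,0,0],[0,0.035,0,0,0,0]]}}

```text
time: 9.42
eef_pos: [0.585, -0.134, 0.1197]
ee_rot: [0.001, -0.171, 0.985, -0.004]
force: [1.6, -11.1, -0.5]
opening: 0.0137
finger_force: 29.4
```

The stop is at about 42 mm, where the force rises and the motion ends. I relieve the push and back off slightly.

Call:
{"api": "servo_tool", "payload": {"steps": [[0,-0.04,0,0,0,0],[0,-0.08,0,0,0,0],[0,-0.08,0,0,0,0],[0,-0.08,0,0,0,0]]}}

```text
time: 9.75
eef_pos: [0.5847, -0.1343, 0.1195]
ee_rot: [0.0, -0.172, 0.985, -0.001]
force: [-0.4, -5.7, 1.1]
opening: 0.014
finger_force: 29.5
```

Call:
{"api": "servo_tool", "payload": {"steps": [[0,-0.03,0,0,0,0],[0,-0.05,0,0,0,0],[0,-0.05,0,0,0,0]]}}

```text
time: 10.0
eef_pos: [0.5845, -0.1345, 0.1194]
ee_rot: [-0.0, -0.173, 0.985, 0.001]
force: [-2.4, -0.6, 3.5]
opening: 0.0135
finger_force: 29.6
```

Call:
{"api": "servo_tool", "payload": {"steps": [[0,-0.02,0,0,0,0],[0,-0.04,0,0,0,0],[0,-0.04,0,0,0,0]]}}

```text
time: 10.25
eef_pos: [0.5841, -0.1349, 0.1192]
ee_rot: [-0.001, -0.173, 0.985, 0.002]
force: [-4.1, 3.5, 5.3]
opening: 0.0135
finger_force: 29.8
```

Call:
{"api": "servo_tool", "payload": {"steps": [[0.05,0,0.0125,0,0,0],[0.1,0,0.03,0,0,0],[0.15,0,0.0475,0,0,0],[0.2,0,0.068,0,0,0],[0.2475,0,0.09,0,0,0],[0.2925,0,0.116,0,0,0],[0.3375,0,0.1425,0,0,0],[0.3375,0,0.1425,0,0,0]], "squeeze": 20}}

```text
time: 10.92
eef_pos: [0.5732, -0.1401, 0.1136]
ee_rot: [0.001, -0.173, 0.985, 0.001]
force: [-1.0, 5.4, 2.5]
opening: 0.0138
finger_force: 29.7
```

Call:
{"api": "servo_tool", "payload": {"steps": [[0.0425,0.015,0.03,0,0,0],[0.085,0.03,0.06,0,0,0],[0.125,0.03,0.095,0,0,0],[0.165,0.03,0.13,0,0,0],[0.2,0.03,0.167,0,0,0],[0.235,0.03,0.205,0,0,0],[0.235,0.03,0.205,0,0,0]]}}

```text
time: 11.5
eef_pos: [0.5631, -0.1439, 0.1051]
ee_rot: [-0.0, -0.172, 0.985, -0.0]
force: [1.1, 3.0, 2.4]
opening: 0.014
finger_force: 30.4
```

Call:
{"api": "servo_tool", "payload": {"steps": [[0.032,0.01,0.0425,0,0,0],[0.065,0.015,0.085,0,0,0],[0.093,0.015,0.13,0,0,0],[0.12,0.015,0.175,0,0,0],[0.15,0.015,0.24,0,0,0],[0.18,0.015,0.3075,0,0,0],[0.18,0.015,0.3075,0,0,0]]}}

```text
time: 12.08
eef_pos: [0.5563, -0.1462, 0.0926]
ee_rot: [-0.0, -0.172, 0.985, -0.001]
force: [0.3, -2.4, 2.9]
opening: 0.0137
finger_force: 31.4
```

Call:
{"api": "servo_tool", "payload": {"steps": [[0.005,0,0.03,0,0,0],[0.01,0,0.05,0,0,0],[0.01,0,0.05,0,0,0]]}}

```text
time: 12.33
eef_pos: [0.5559, -0.1464, 0.0911]
ee_rot: [-0.0, -0.172, 0.985, -0.001]
force: [-1.6, -4.0, 3.9]
opening: 0.0138
finger_force: 31.6
```

Call:
{"api": "servo_tool", "payload": {"steps": [[0,0,0,0,0,0],[0,0,0,0,0,0],[0,0,0,0,0,0],[0,0,0,0,0,0]], "fingers": 34}}

```text
time: 12.67
eef_pos: [0.5558, -0.145, 0.0907]
ee_rot: [-0.0, -0.172, 0.985, 0.001]
force: [-0.4, 0.9, 0.1]
opening: 0.0336
finger_force: 0.0
```

Call:
{"api": "servo_tool", "payload": {"steps": [[0,0,-0.3,0,0,0],[0,0,-0.8,0,0,0],[0,0,-1.4,0,0,0],[0,0,-2.0,0,0,0],[0.1,0,-2.5,0,0,0],[0.1,0,-2.8,0,0,0],[0.1,0,-2.8,0,0,0],[0.1,0,-2.8,0,0,0],[0.1,0,-2.8,0,0,0]]}}

```text
time: 13.42
eef_pos: [0.5518, -0.1466, 0.202]
ee_rot: [-0.001, -0.172, 0.985, 0.0]
force: [-1.4, -0.6, -0.6]
opening: 0.0338
finger_force: 0.0
```

Run:
```python
from h import *
s=sensors.state();print(s['eef_pos'],s['force'],s['opening'],s['time'])
im=snap('wrist','w4');b=cv2.cvtColor(im,cv2.COLOR_RGB2BGR)
cv2.imwrite('pics/w4c.png',cv2.resize(b[170:310,200:400],None,fx=4,fy=4,interpolation=cv2.INTER_CUBIC))
```

```text
[ 0.55180798 -0.14656598  0.20199784] [-1.38645968 -0.57751896 -0.61519804] 0.03376789845801616 13.4167
```

View pics/w4c.png

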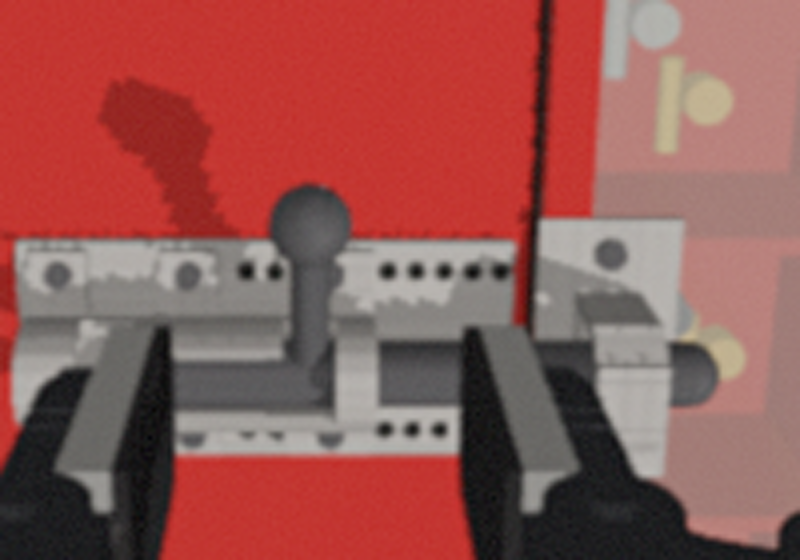

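The bolt's nose is through the keeper and the stem is at the strap. I check the handle's height from the ball ray, using the first picture (θ=0.36) as reference.

Run:
```python
from h import *
s=sensors.state()
A=rot(s['ee_rot'])
import copy
s1=dict(s);s1['eef_pos']=np.array([0.56564674,-0.1768939,0.21071537]);s1['ee_rot']=np.array([-0.0,-.172,.985,0]);s1['ee_rot']/=np.linalg.norm(s1['ee_rot'])
y=np.deg2rad(19.8);ex=np.array([np.cos(y),np.sin(y),0])
def ballc(f,u0,v0):
    g=cv2.cvtColor(cv2.imread(f),cv2.COLOR_BGR2HSV)
    m=(g[...,1]<100).astype(np.uint8)
    w=g[v0-14:v0+14,u0-16:u0+16]
    mm=((w[...,1]<110)&(w[...,2]<125)).astype(np.uint8)
    print('\n'.join(''.join('#' if k else '.' for k in r) for r in mm))
ballc('pics/w1.png',268,216); ballc('pics/w4.png',277,226)
for st,ball,rv in((s1,(268,217.7),256),(s,(277.5,226),265.5)):
    ax=onz('wrist',[(ball[0],rv)],.097,st)[0]
    o,d=ray('wrist',[ball],st);d=d[0]
    for z in np.arange(.105,.14,.003):
        p=o+d*((z-o[2])/d[2]); q=p-ax; print(round(z,3),round(np.hypot(q@ex,q[2])*1000,1),round(np.arctan2(q[2],-q@ex),2),end=' | ')
    print(ax)
```

```text
................................
................................
................................
................................
................................
................................
................................
............########............
..........############..........
.........##############.........
........################........
........################........
.......##################.......
.......##################.......
.......##################.......
......###################.......
......###################.......
.......##################.......
.......##################.......
.......##################.......
.......##################.......
.......##################.......
.......##################.......
........##############..........
..........###########...........
...........##########...........
...........##########...........
####.......##########...........
................................
................................
................................
................................
................................
...........
[... 551 characters left out ...]
........##############.........
##.....##..############.........
###...####.#############........
###...####.##############.......
###...###################.......
###...####.##############.......
0.105 37.5 0.22 | 0.108 39.1 0.29 | 0.111 40.9 0.35 | 0.114 42.9 0.41 | 0.117 45.0 0.46 | 0.12 47.2 0.51 | 0.123 49.5 0.55 | 0.126 51.9 0.59 | 0.129 54.4 0.63 | 0.132 56.9 0.66 | 0.135 59.5 0.69 | 0.138 62.2 0.72 | [ 0.61003351 -0.17123737  0.097     ]
0.105 38.0 0.21 | 0.108 39.7 0.28 | 0.111 41.6 0.34 | 0.114 43.6 0.4 | 0.117 45.8 0.45 | 0.12 48.0 0.5 | 0.123 50.4 0.54 | 0.126 52.8 0.58 | 0.129 55.3 0.62 | 0.132 57.9 0.65 | 0.135 60.5 0.68 | 0.138 63.2 0.71 | [ 0.59712207 -0.13154882  0.097     ]
```

Run:
```python
from h import *
print(order.sign_off())
```

```text
the job is handed in; nothing more can be done
None
```

The lid is bolted and the job is handed in: I slid the bolt through the keeper to its stop at about 42 mm and dropped the handle into the front notch. The wrist picture showed the handle down to within about 0.05 rad, guide force readings peaked at about 11 N, and the gripper was released and clear at 13.4 s.

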